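# Fill the clear stock tube with turned rounds

### The arm

A 7-joint arm with a two-finger parallel gripper is mounted at the origin on the work surface. World frame = base frame: x ahead of the robot, y to its left, z up, the work surface at z = 0. Lengths are in m, angles in rad, forces in N, time in s.
With the tool pointing down it reaches from about 0.4 to 0.85 m from the base axis. Payload 10.4 kg.
Tool frame: the origin (TCP) lies between the finger pads; the fingertips stand 19 mm ahead of it and the grasp point (between the pads) is the TCP; z points along the fingers, y is the direction in which the jaws open and shut (so a half turn about z gives the same grasp; the last joint's range is limited). The gripper opens to 85 mm and grips with 20 to 120 N. Pads are 22 mm wide; open, the fingers measure 114 mm over their backs; the gripper's body (76 mm by 85 mm) begins 54 mm behind the grasp point. The pads swing forward as they close: fully open they stand 13 mm farther back than shut.
Start: joints at [1.198, 0.332, -0.065, 1.46, 0.022, 1.35, -0.088], TCP at [0.214, -0.587, 0.25] pointing down, gripper open.
Joint ranges: [-2.6, 2.6], [-0.5, 2.12], [-1.47, 1.34], [0.16, 2.42], [-1.27, 4.41], [0.06, 2.06], [-2.6, 2.6]. Speed limits (rad/s): [2.22, 2.22, 2.79, 2.79, 3.14, 3.14, 3.14].

### API

Orientations are given as a unit quaternion [x, y, z, w].
In Python, from workcell import manip gives the robot as it stands.
- The arm moves only by the shell command python3 -m jog 'ROWS' [FORCE]. ROWS is JSON, a list of rows, each an object with "offset": the shift along the tool's x, y, z as a fraction of full scale, a list of three; "rotation": the turn, a rotation vector about the tool's x, y, z as a fraction of full scale, a list of three; "fingers": the opening, from -1 (shut) to 1 (fully open), so that 0 is half open. A call has 1 to 8 rows; each row shifts and turns the commanded pose from where the row before left it, along the tool's axes as they then stand; what a row does not reach is not made up. Full scale, the value 1, is 0.15 m for a shift and 2 rad for a turn. A row lasts 1/8 s, in which the tool goes at most 62.5 mm and 10.7 degrees, less where a joint would pass 70% of its speed; a pose out of reach is approached as far as the arm can. A call with a number of a shift or a turn outside -1 to 1 is refused whole. A call with a gripper value outside its range is refused whole. The fingers move at their own pace and stop on an object; FORCE is the grip in N (left out, the last holds). Time passes only in rows, so rows that do not move let the fingers close. It gives the time, the measured TCP pose, the force and the opening at its end, in the units of the state.
- manip.get_obs(): the state, without advancing time (a new reading comes with each control period).
- manip.camera(name): name is "scene" or "top" or "wrist"; returns the picture (420x560x3 uint8, red, green, blue); there is no depth.
- manip.camera_info(name): a dict with "mtx" (3x3 intrinsics, pixels), "xyz" and "rotation" of the camera in the world. Camera axes: x right, y down, z forward; pixel columns grow to the right and rows downward; lengths in m; the calibration is good to about 2 mm. A picture is of the moment at which its call begins: read the wrist's pose just before it. camera_info takes no time and is no camera call; for the wrist camera it gives the pose at the moment of the call.
- manip.hand_in(): hands the job in, once; it reports no verdict.
Trained networks look in the newest picture that a camera, given by its name, has taken for a name from the list of things; names that differ only in an ending like _2 or _b are one class to them, and where a whole thing is asked for, a point or a joint stands for the part that bears it (a point fixed in the world has none). Each returns a list of dicts, best first, with "conf" (0 to 1); they miss things now and then, are a little off and sometimes report something else, mostly with a low value. They report only what shows in the picture. A call takes as long as a camera call. They do not tell look-alikes from the thing itself.
- manip.recognise(camera, query): "bbox" ([left, top, right, bottom] in pixels, round what is visible of it).
The state is a dict: "clock": time; "joint_pos": joint angles; "joint_velocities": joint speeds; "tau": joint torques, N m; "position": TCP position; "ee_rot": TCP orientation; "ft_force": force on the tool from outside, world axes, zero at the start; "torque": the same for the moment, N m; "grip_width": opening from 0.0 (shut) to 1.0 (fully open).
Only numpy, scipy, OpenCV 4.12 (cv2) and the standard library are available. Lean on these libraries where they do the work, as an engineer would, in place of code of your own. Each camera call takes 0.05 s, during which the arm holds its last target. There are 200 camera calls.

### The job

One turned round is already in the clear stock tube of the loader and two more lie on the loader's deck, one either side of its V-groove. Roll each of these into the groove and push it endways into the tube, one after the other, each driving the ones before it deeper, until all three sit end to end hard against the closed end of the tube. Leave the finished chess pieces on the turntable undisturbed.

Things in the scene. Friction and masses are not known exactly. Their poses are not given: they have to be found in the camera images.
- loader: Plywood loading table with a clear tube, screwed to the bench: never moves. Origin: on the bench, straight below the tube's mouth. x: level, along groove and tube, pointing into the tube; y: level, across; z: up. Deck: x -220 to 0 mm, y -105 to 105 mm, flat top 50 mm above the bench. It is lined with thin grey felt and split down the middle (y = 0) by the V-groove.
- groove (a point): Middle of the V-groove's length, at deck height (50 mm above the bench, loader x = -110, y = 0 mm). The groove is a 90-degree V, 36 mm wide at the top, 18 mm deep, 220 mm long, in line with the tube and open at its other end. A round lying in it has its axis 63 mm above the bench. Axes as the loader's.
- tube_mouth (a point): Open mouth of the clear acrylic tube: loader x = 0, y = 0, 61 mm above the bench, on the axis of a round lying in the tube. Bore 50 mm, wall 3 mm, outside top 93 mm above the bench (steel straps 97 mm). Axes as the loader's.
- tube_end (a point): The closed end inside the tube (dark wooden plug), on the same line: loader x = 285 mm, y = 0, 61 mm above the bench. The bore is 285 mm deep and three rounds make 300 mm, so when they sit hard home the last one stands 15 mm out of the mouth. Axes as the loader's.
- round_a_c (a point): Centre of a turned wooden round: plain cylinder with eased rims, 44 mm across, 100 mm long, about 0.14 kg; x is its long axis. At the start it lies loose on the deck at loader y = 52 to 70 mm, within 0.12 rad of parallel to the groove, centre 72 mm above the bench and 65 to 110 mm short of the mouth; a push of 1 or 2 N moves it.
- round_b_c (a point): Centre of a second, equal round; at the start on the deck at loader y = -52 to -70 mm, otherwise as round_a. Either may go in first.
- round_c_c (a point): Centre of a third, equal round, already wholly inside the tube; its near end is 10 to 70 mm beyond the mouth. The row slides under a push of a few newtons (up to 10 N for a moment where rounds meet) and stops firmly at the closed end.
- king: Finished walnut king, 114 mm tall, foot 42 mm across, standing on the turntable (plywood disc 270 mm across, top 24 mm above the bench, turns easily) at the loader's groove end. Origin under its foot. A bystander.
- queen: Finished maple queen, 96 mm tall, foot 40 mm across, standing on the turntable (plywood disc 270 mm across, top 24 mm above the bench, turns easily) at the loader's groove end. Origin under its foot. A bystander.
- rook: Finished wenge rook, 60 mm tall, foot 38 mm across, standing on the turntable (plywood disc 270 mm across, top 24 mm above the bench, turns easily) at the loader's groove end. Origin under its foot. A bystander.
- knight: Finished boxwood knight, 75 mm tall, foot 38 mm across, standing on the turntable (plywood disc 270 mm across, top 24 mm above the bench, turns easily) at the loader's groove end. Origin under its foot. A bystander.
Mind the look-alikes: they are no part of the job. Leave any blue, purple or turquoise look-alike of the part that bears round_b_c alone.

How it is judged:
On the way, in this order (a step that is already met when the one before it is completed fails the run):
1. a first round from the deck is well inside the tube (((x of round_a_c in the frame of tube_end above -0.265 m and y of round_a_c in the frame of tube_end between -0.008 and 0.008 m and z of round_a_c in the frame of tube_end between -0.008 and 0.01 m) or (x of round_b_c in the frame of tube_end above -0.265 m and y of round_b_c in the frame of tube_end between -0.008 and 0.008 m and z of round_b_c in the frame of tube_end between -0.008 and 0.01 m))), for 0.2 s.
2. both rounds from the deck are well inside the tube (x of each of round_a_c, round_b_c in the frame of tube_end above -0.265 m and y of round_a_c in the frame of tube_end between -0.008 and 0.008 m and z of round_a_c in the frame of tube_end between -0.008 and 0.01 m and y of round_b_c in the frame of tube_end between -0.008 and 0.008 m and z of round_b_c in the frame of tube_end between -0.008 and 0.01 m), for 0.2 s.
At the end, for the whole second after the job is handed in: All three rounds lie still in the tube, end to end against its closed end: the one already there innermost (within 8 mm of the closed end), then the other two in either order, each within 10 mm of its place in a tight row (the outer one stands at most 25 mm out of the mouth) (x of round_c_c in the frame of tube_end above -0.058 m and y of round_c_c in the frame of tube_end between -0.008 and 0.008 m and z of round_c_c in the frame of tube_end between -0.008 and 0.01 m and y of round_a_c in the frame of tube_end between -0.008 and 0.008 m and z of round_a_c in the frame of tube_end between -0.008 and 0.01 m and y of round_b_c in the frame of tube_end between -0.008 and 0.008 m and z of round_b_c in the frame of tube_end between -0.008 and 0.01 m and x of each of round_a_c, round_b_c in the frame of tube_end above -0.26 m and x of any of round_a_c, round_b_c in the frame of tube_end above -0.159 m and linear speed of each of round_a, round_b, round_c below 0.02 m/s); the robot touches nothing.
It fails at once if a chess piece is shifted more than 25 mm or tipped by more than 0.3 rad (distance of any of king, queen, rook, knight from where it was at the start of the episode above 0.025 m or angle between any of king, queen, rook, knight's own z axis and vertical above 0.3 rad).
It also fails if it takes over 61 s, if anything falls off the work surface, if the arm or the gripper's body presses on something with over 40 N, if the wrist force passes 120 N, or if a joint passes its speed limit or range.

## Working session

There is one attempt and no reset: what is moved stays moved. The work goes in short steps, Python scripts to look and compute and a shell command to move; the robot and the scene stay as the last step left them, time stands still between calls to the robot, and variables do not carry over. Pictures are saved under pics/ and viewed, about 8 in all and at most 12, crops included, and the job is handed in when it is done.

```bash
mkdir -p pics; ls; cat > h.py <<'E'
import numpy as np, cv2
from workcell import manip
from scipy.spatial.transform import Rotation as R
def rot(ci):
    r=np.array(ci["rotation"],float)
    return r if r.shape==(3,3) else R.from_quat(r).as_matrix()
def ray2z(ci,px,z):
    d=rot(ci)@np.linalg.inv(np.array(ci["mtx"]))@np.array([px[0],px[1],1.])
    o=np.array(ci["xyz"]); return o+d*(z-o[2])/d[2]
def proj(ci,P):
    q=np.array(ci["mtx"])@rot(ci).T@(np.array(P)-np.array(ci["xyz"])); return q[:2]/q[2]
def snap(n,f):
    im=manip.camera(n); cv2.imwrite(f"pics/{f}.png",cv2.cvtColor(im,cv2.COLOR_RGB2BGR)); return im
E
python3 - <<'E'
from h import *
for n in("top","scene"):
    snap(n,n+"0"); ci=manip.camera_info(n); print(n,ci)
    for q in("loader","tube_mouth","tube_end","round_a_c","round_b_c","round_c_c","groove","king","queen","rook","knight"):
        try: print(q,[(np.round(d["bbox"]).astype(int).tolist(),round(d["conf"],2)) for d in manip.recognise(n,q)][:5])
        except Exception as e: print(q,e)
print(manip.get_obs())
a=cv2.imread("pics/top0.png")
E
```

```text
pics
top {'mtx': array([[546.06005873,   0.        , 276.04124284],
       [  0.        , 546.06005873, 209.30007399],
       [  0.        ,   0.        ,   1.        ]]), 'xyz': array([ 0.32472285, -0.02416505,  1.74832296]), 'rotation': array([ 0.71089645, -0.70076191,  0.04137981, -0.04297307])}
loader [([146, 168, 320, 243], 0.57)]
tube_mouth [([146, 172, 320, 245], 0.57)]
tube_end [([147, 168, 321, 244], 0.71)]
round_a_c [([246, 215, 280, 232], 0.66)]
round_b_c [([253, 131, 286, 156], 0.94), ([210, 126, 239, 158], 0.94), ([296, 266, 327, 295], 0.82), ([262, 179, 295, 196], 0.77), ([299, 128, 332, 146], 0.62)]
round_c_c []
groove [([146, 166, 319, 243], 0.79)]
king []
queen [([377, 236, 396, 251], 0.51)]
rook [([380, 210, 392, 225], 0.47)]
knight []
scene {'mtx': array([[469.79182962,   0.        , 280.55297473],
       [  0.        , 469.79182962, 206.1665714 ],
       [  0.        ,   0.        ,   1.        ]]), 'xyz': array([ 0.94736343, -0.67928402,  0.99783378]), 'rotation': array([ 0.90260215,  0.25219377, -0.09869609, -0.33461431])}
loader [([221, 124, 383, 282], 0.86)]
t
[... 594 characters left out ...]
: array([ 1.19842217,  0.3321946 , -0.0647431 ,  1.46005615,  0.02153528,
        1.34990095, -0.08849135]), 'joint_velocities': array([-1.44518407e-03,  7.24382830e-04, -6.78366277e-04, -8.33345569e-05,
       -4.19843730e-04, -4.47878481e-04,  3.15327507e-04]), 'tau': array([ 2.71198660e-04, -6.25232148e+01,  4.94586909e-02, -3.91830826e+01,
        1.64182048e-02,  1.88749458e-03,  5.28071769e-05]), 'position': array([ 0.21425154, -0.58716715,  0.25036195]), 'ee_rot': array([9.84742925e-01, 1.74015418e-01, 6.03926790e-05, 5.46442945e-05]), 'ft_force': array([ 0.08970817, -0.39073754,  0.73331698]), 'torque': array([ 0.01728243,  0.01701414, -0.00930794]), 'grip_width': 1.0014299554853596}
```

```bash
python3 - <<'E'
import cv2
a=cv2.imread("pics/top0.png")[100:310,120:420]
cv2.imwrite("pics/top0c.png",cv2.resize(a,(800,560),interpolation=cv2.INTER_CUBIC))
E
```

```text
(no output)
```

View pics/top0c.png

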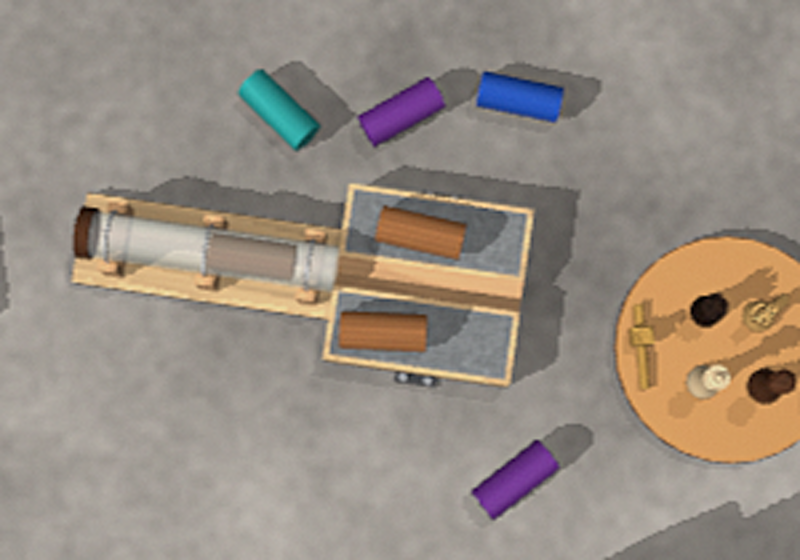

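View pics/scene0.png

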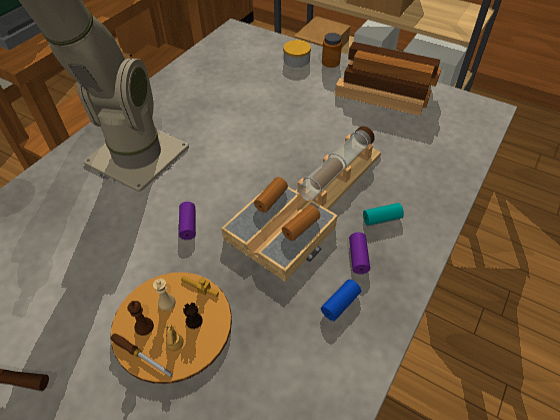

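```bash
cat > fit.py <<'E'
from h import *
from scipy.optimize import least_squares
ci=manip.camera_info("top"); s=8/3
up=lambda c:(np.array(c)/s+[120,100]-0.3)
cor={(0,-.105):(350,185),(-.22,-.105):(533,210),(-.22,.105):(513,384),(0,.105):(325,358)}
def f(p):
    c,sn=np.cos(p[2]),np.sin(p[2]); r=[]
    for (x,y),px in cor.items():
        r+=list(proj(ci,[p[0]+c*x-sn*y,p[1]+sn*x+c*y,.05])-up(px))
    return r
w=[ray2z(ci,up(v),.05) for v in cor.values()]; print(np.round(w,4))
m=(w[0]+w[3])/2; d=m-(w[1]+w[2])/2
q=least_squares(f,[m[0],m[1],np.arctan2(d[1],d[0])]); print(q.x,np.round(q.fun,2))
X,Y,t=q.x; Rl=np.array([[np.cos(t),-np.sin(t)],[np.sin(t),np.cos(t)]])
im=cv2.imread("pics/top0.png"); hsv=cv2.cvtColor(im,cv2.COLOR_BGR2HSV)
for n,b in (("a",(246,215,280,232)),("b",(262,179,295,196))):
    mk=np.zeros(im.shape[:2],np.uint8); x0,y0,x1,y1=b
    sub=hsv[y0-2:y1+3,x0-2:x1+3]; mk[y0-2:y1+3,x0-2:x1+3]=((sub[...,1]>130)&(sub[...,0]<20))*255
    mk=cv2.morphologyEx(mk,cv2.MORPH_OPEN,np.ones((3,3)))
    n_,lab,st,_=cv2.connectedComponentsWithStats(mk); k=1+np.argmax(st[1:,4])
    (c,wh,a)=cv2.minAreaRect(np.argwhere(lab==k)[:,::-1].astype(np.float32)); bx=cv2.boxPoints((c,wh,a))
    P=np.array([ray2z(ci,v,.075)[:2] for v in bx]); C=ray2z(ci,c,.075)[:2]
    e=P[1]-P[0] if np.linalg.norm(P[1]-P[0])>np.linalg.norm(P[2]-P[1]) else P[2]-P[1]
    al=(np.arctan2(e[1],e[0])-t+np.pi/2)%np.pi-np.pi/2
    print(n,"px",c,wh,"world",C.round(4),"loader",(Rl.T@(C-[X,Y])).round(4),"ang rel",round(al,3),"size",np.linalg.norm(P[1]-P[0]).round(3),np.linalg.norm(P[2]-P[1]).round(3))
o=manip.get_obs(); Rt=R.from_quat(o["ee_rot"]).as_matrix(); print(Rt.round(3))
for k in("rook","knight","queen"): pass
print("turntable near/pieces",[ (Rl.T@(ray2z(ci,up(v),.05)[:2]-[X,Y])).round(3) for v in((615,340),(645,340),(710,310),(710,380),(770,385))])
E
python3 fit.py
```

```text
[[ 0.6553  0.0623  0.05  ]
 [ 0.6283 -0.1547  0.05  ]
 [ 0.4223 -0.1324  0.05  ]
 [ 0.4495  0.0874  0.05  ]]
[0.55195786 0.07484872 1.4515993 ] [-0.02 -0.29  0.44 -0.54 -0.42  0.23  0.01  0.57]
a px (263.5, 223.5) (13.0, 31.0) world [0.4808 0.019 ] loader [-0.0639  0.064 ] ang rel 0.133 size 0.096 0.04
b px (277.3058776855469, 186.62353515625) (31.454912185668945, 13.232756614685059) world [ 0.5963 -0.0218] loader [-0.0907 -0.0555] ang rel -0.088 size 0.042 0.098
[[ 0.939  0.343  0.   ]
 [ 0.343 -0.939 -0.   ]
 [ 0.     0.    -1.   ]]
turntable near/pieces [array([-0.333,  0.037]), array([-0.368,  0.033]), array([-0.439, -0.013]), array([-0.448,  0.069]), array([-0.518,  0.065])]
```

```bash
python3 -m jog '[{"offset":[0,0,0],"rotation":[0,0,-0.0634],"fingers":1},{"offset":[0,0,0],"rotation":[0,0,-0.0634],"fingers":1},{"offset":[0,0,0],"rotation":[0,0,-0.0634],"fingers":1},{"offset":[0,0,0],"rotation":[0,0,-0.0634],"fingers":1},{"offset":[0,0,0],"rotation":[0,0,-0.0634],"fingers":1},{"offset":[0,0,0],"rotation":[0,0,-0.0634],"fingers":1},{"offset":[0,0,0],"rotation":[0,0,-0.0634],"fingers":1},{"offset":[0,0,0],"rotation":[0,0,-0.0634],"fingers":1}]' 30
python3 -m jog '[{"offset":[0.3,0.123,0],"rotation":[0,0,0],"fingers":1},{"offset":[0.3,0.123,0],"rotation":[0,0,0],"fingers":1},{"offset":[0.3,0.123,0],"rotation":[0,0,0],"fingers":1},{"offset":[0.3,0.123,0],"rotation":[0,0,0],"fingers":1},{"offset":[0.3,0.123,0],"rotation":[0,0,0],"fingers":1},{"offset":[0.3,0.123,0],"rotation":[0,0,0],"fingers":1},{"offset":[0.3,0.123,0],"rotation":[0,0,0],"fingers":1}]'
python3 -m jog '[{"offset":[0.3,0.123,0],"rotation":[0,0,0],"fingers":1},{"offset":[0.3,0.123,0],"rotation":[0,0,0],"fingers":1},{"offset":[0.3,0.123,0],"rotation":[0,0,0],"fingers":1},{"offset":[0.3,0.123,0],"rotation":[0,0,0],"fingers":1},{"offset":[0.3,0.123,0],"rotation":[0,0,0],"fingers":1},{"offset":[0.3,0.123,0],"rotation":[0,0,0],"fingers":1},{"offset":[0.3,0.123,0],"rotation":[0,0,0],"fingers":1}]'
python3 - <<'E'
from h import *
o=manip.get_obs(); print(o["clock"],o["position"],R.from_quat(o["ee_rot"]).as_matrix().round(3),o["joint_pos"].round(2))
ci=manip.camera_info("wrist"); im=snap("wrist","w1")
X,Y,t=.55196,.07485,1.4516
def L(x,y,z): return [X+np.cos(t)*x-np.sin(t)*y,Y+np.sin(t)*x+np.cos(t)*y,z]
b=cv2.cvtColor(im,cv2.COLOR_RGB2BGR)
for p in[(0,-.105,.05),(-.22,-.105,.05),(-.22,.105,.05),(0,.105,.05),(0,.018,.05),(0,-.018,.05),(-.22,.018,.05),(-.22,-.018,.05),(-.0907,-.0555,.072),(-.0639,.064,.072)]:
    u=proj(ci,L(*p)); print(p,u.round(0)); cv2.drawMarker(b,tuple(int(v) for v in u),(0,255,0),0,12,1)
cv2.imwrite("pics/w1m.png",b); print(ci)
E
```

```text
clock: 2.2
position: [0.2142, -0.5872, 0.2503]
ee_rot: [0.775, 0.632, 0.0, 0.0]
ft_force: [-0.1, -1.0, 0.6]
grip_width: 0.998
clock: 3.08
position: [0.406, -0.304, 0.2506]
ee_rot: [0.776, 0.63, -0.0, 0.0]
ft_force: [1.0, -0.4, -0.2]
grip_width: 0.997
clock: 3.95
position: [0.5971, -0.0225, 0.2505]
ee_rot: [0.776, 0.63, 0.0, 0.0]
ft_force: [0.2, -0.6, 0.4]
grip_width: 1.001
3.95 [ 0.59706718 -0.02248683  0.25045633] [[ 0.206  0.979  0.   ]
 [ 0.979 -0.206 -0.   ]
 [-0.     0.    -1.   ]] [ 0.49  0.34 -0.66  1.51  0.21  1.36 -0.4 ]
(0, -0.105, 0.05) [318.  98.]
(-0.22, -0.105, 0.05) [327. 290.]
(-0.22, 0.105, 0.05) [157. 303.]
(0, 0.105, 0.05) [113. 118.]
(0, 0.018, 0.05) [197. 110.]
(0, -0.018, 0.05) [232. 106.]
(-0.22, 0.018, 0.05) [227. 298.]
(-0.22, -0.018, 0.05) [256. 295.]
(-0.0907, -0.0555, 0.072) [277. 195.]
(-0.0639, 0.064, 0.072) [157. 179.]
{'mtx': array([[302.45541116,   0.        , 278.60248677],
       [  0.        , 302.45541116, 213.12774973],
       [  0.        ,   0.        ,   1.        ]]), 'xyz': array([0.61254317, 0.04965607, 0.37542241]), 'rotation': array([ 0.98356115, -0.10300697, -0.01471864,  0.14758178])}
```

View pics/w1m.png

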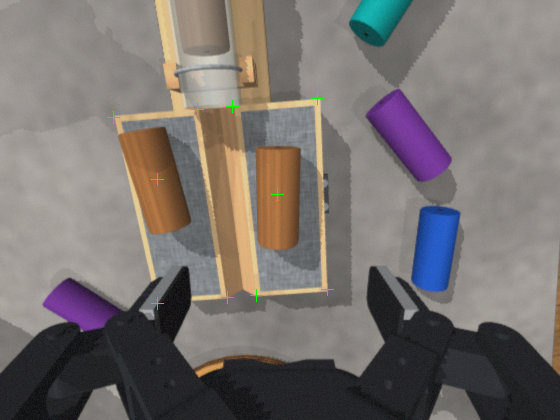

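```bash
python3 -m jog '[{"offset":[0,0,0.28],"rotation":[0,0,0],"fingers":1},{"offset":[0,0,0.28],"rotation":[0,0,0],"fingers":1},{"offset":[0,0,0.28],"rotation":[0,0,0],"fingers":1},{"offset":[0,0,0.27],"rotation":[0,0,0],"fingers":1},{"offset":[0,0,0],"rotation":[0,0,0],"fingers":-1},{"offset":[0,0,0],"rotation":[0,0,0],"fingers":-1},{"offset":[0,0,0],"rotation":[0,0,0],"fingers":-1},{"offset":[0,0,0],"rotation":[0,0,0],"fingers":-1}]' 30
python3 -m jog '[{"offset":[0,0,0],"rotation":[0,0,0],"fingers":-1},{"offset":[0,0,0],"rotation":[0,0,0],"fingers":-1},{"offset":[0,0,0],"rotation":[0,0,0],"fingers":-1}]' 30
```

```text
clock: 5.0
position: [0.5976, -0.0235, 0.0861]
ee_rot: [0.776, 0.63, 0.001, 0.001]
ft_force: [-0.4, 0.6, 7.9]
grip_width: 0.5
clock: 5.38
position: [0.5976, -0.0235, 0.0861]
ee_rot: [0.776, 0.63, 0.001, 0.001]
ft_force: [-1.5, 0.2, 6.9]
grip_width: 0.5
```

```bash
python3 -m jog '[{"offset":[0,0,0],"rotation":[0,0,0],"fingers":1},{"offset":[0,0,0],"rotation":[0,0,0],"fingers":1},{"offset":[0,0,0.073],"rotation":[0,0,0],"fingers":0.5},{"offset":[0,0,0],"rotation":[0,0,0],"fingers":-1},{"offset":[0,0,0],"rotation":[0,0,0],"fingers":-1},{"offset":[0,0,0],"rotation":[0,0,0],"fingers":-1},{"offset":[0,0,0],"rotation":[0,0,0],"fingers":-1},{"offset":[0,0,0],"rotation":[0,0,0],"fingers":-1}]' 30
python3 -m jog '[{"offset":[0,0,-0.1],"rotation":[0,0,0],"fingers":-1},{"offset":[0,0,-0.1],"rotation":[0,0,0],"fingers":-1},{"offset":[0,0,-0.1],"rotation":[0,0,0],"fingers":-1},{"offset":[0,0,-0.1],"rotation":[0,0,0],"fingers":-1},{"offset":[0,0,0],"rotation":[0,0,0],"fingers":-1}]' 30
python3 - <<'E'
from h import *
snap("wrist","w2"); o=manip.get_obs(); print(o["position"],o["ee_rot"])
E
```

```text
clock: 6.38
position: [0.5963, -0.0236, 0.0729]
ee_rot: [0.776, 0.63, 0.0, 0.0]
ft_force: [-0.3, 1.8, -1.0]
grip_width: 0.505
clock: 7.0
position: [0.5971, -0.0236, 0.1346]
ee_rot: [0.776, 0.63, 0.001, 0.001]
ft_force: [0.0, 0.3, -3.0]
grip_width: 0.507
[ 0.59654183 -0.02364507  0.13344493] [7.76302936e-01 6.30359741e-01 3.29288639e-04 4.89017851e-04]
```

View pics/w2.png

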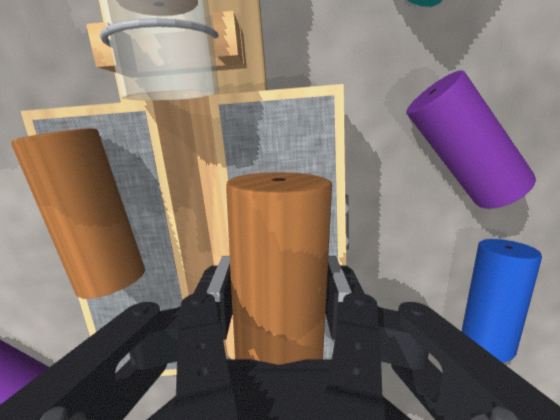

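```bash
python3 -m jog '[{"offset":[0,0,0],"rotation":[0,0,-0.0443],"fingers":-1},{"offset":[-0.16,-0.122,0],"rotation":[0,0,0],"fingers":-1},{"offset":[-0.16,-0.122,0],"rotation":[0,0,0],"fingers":-1},{"offset":[-0.165,-0.122,0],"rotation":[0,0,0],"fingers":-1},{"offset":[0,0,0.12],"rotation":[0,0,0],"fingers":-1},{"offset":[0,0,0.12],"rotation":[0,0,0],"fingers":-1},{"offset":[0,0,0.12],"rotation":[0,0,0],"fingers":-1},{"offset":[0,0,0.07],"rotation":[0,0,0],"fingers":-1}]' 30
python3 - <<'E'
from h import *
o=manip.get_obs(); p=o["position"]; t=1.4516; d=p[:2]-[.55196,.07485]
print(p,"loader",d@[np.cos(t),np.sin(t)],d@[-np.sin(t),np.cos(t)],o["ft_force"])
snap("wrist","w3")
E
```

```text
clock: 8.05
position: [0.5329, -0.0884, 0.0669]
ee_rot: [0.747, 0.665, -0.0, -0.001]
ft_force: [-23.1, 3.1, 94.6]
grip_width: 0.505
[ 0.53291846 -0.0884435   0.06687044] loader -0.16439916363964732 -0.0005114928807482856 [-23.14316821   3.08693485  94.55327136]
```

View pics/w3.png

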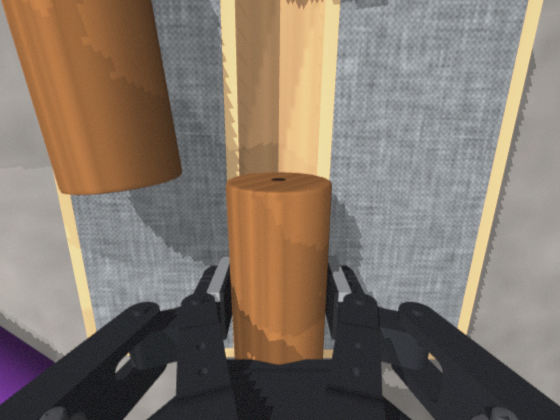

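```bash
python3 -m jog '[{"offset":[0,0,-0.025],"rotation":[0,0,0],"fingers":-1},{"offset":[0,0,0],"rotation":[0,0,0],"fingers":-1}]' 30
```

```text
clock: 8.35
position: [0.5336, -0.0891, 0.0722]
ee_rot: [0.747, 0.664, 0.0, 0.0]
ft_force: [0.6, -0.0, -1.7]
grip_width: 0.502
```

```bash
python3 -m jog '[{"offset":[0,0,0.013],"rotation":[0,0,0],"fingers":-1},{"offset":[0,0,0],"rotation":[0,0,0],"fingers":-1},{"offset":[0,0,0],"rotation":[0,0,0],"fingers":0.4},{"offset":[0,0,0],"rotation":[0,0,0],"fingers":0.4},{"offset":[0,0,0],"rotation":[0,0,0],"fingers":0.4},{"offset":[0,0,0],"rotation":[0,0,0],"fingers":0.4}]' 30
python3 -m jog '[{"offset":[0,0,-0.16],"rotation":[0,0,0],"fingers":0.4},{"offset":[0,0,-0.3],"rotation":[0,0,0],"fingers":0.4},{"offset":[-0.2,0,-0.1],"rotation":[0,0,0],"fingers":-1},{"offset":[-0.3,0,0],"rotation":[0,0,0],"fingers":-1},{"offset":[-0.1,0,0],"rotation":[0,0,0],"fingers":-1}]' 30
python3 - <<'E'
from h import *
o=manip.get_obs(); p=o["position"]; t=1.4516; d=p[:2]-[.55196,.07485]
print(p,"loader",d@[np.cos(t),np.sin(t)],d@[-np.sin(t),np.cos(t)],o["ft_force"])
snap("wrist","w4")
E
```

```text
clock: 9.1
position: [0.5332, -0.0894, 0.0702]
ee_rot: [0.748, 0.664, 0.0, 0.0]
ft_force: [0.5, 0.5, 0.6]
grip_width: 0.702
clock: 9.72
position: [0.5219, -0.1819, 0.1542]
ee_rot: [0.749, 0.663, -0.0, 0.0]
ft_force: [-0.0, 1.0, -0.1]
grip_width: 0.061
[ 0.52188817 -0.18193412  0.15423077] loader -0.2585380830582009 -0.0006768416021076425 [-0.00651716  0.96031112 -0.14828167]
```

View pics/w4.png

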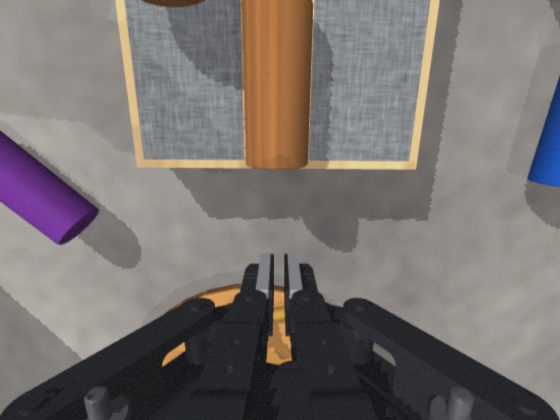

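```bash
python3 -m jog '[{"offset":[0,0,0.18],"rotation":[0,0,0],"fingers":-1},{"offset":[0,0,0.18],"rotation":[0,0,0],"fingers":-1},{"offset":[0,0,0.17],"rotation":[0,0,0],"fingers":-1},{"offset":[0,0,0],"rotation":[0,0,0],"fingers":-1},{"offset":[0.1,0,0],"rotation":[0,0,0],"fingers":-1},{"offset":[0.1,0,0],"rotation":[0,0,0],"fingers":-1},{"offset":[0.1,0,0],"rotation":[0,0,0],"fingers":-1},{"offset":[0.1,0,0],"rotation":[0,0,0],"fingers":-1}]' 30
python3 -m jog '[{"offset":[0.1,0,0],"rotation":[0,0,0],"fingers":-1},{"offset":[0.1,0,0],"rotation":[0,0,0],"fingers":-1},{"offset":[0.1,0,0],"rotation":[0,0,0],"fingers":-1},{"offset":[0.1,0,0],"rotation":[0,0,0],"fingers":-1}]' 30
```

```text
clock: 10.78
position: [0.5303, -0.1183, 0.0754]
ee_rot: [0.748, 0.664, 0.0, 0.001]
ft_force: [0.8, -3.3, 0.9]
grip_width: 0.002
clock: 11.28
position: [0.5367, -0.0585, 0.0746]
ee_rot: [0.748, 0.664, -0.0, -0.0]
ft_force: [0.7, -2.6, 0.3]
grip_width: 0.003
```

```bash
python3 -m jog '[{"offset":[0.1,0,0],"rotation":[0,0,0],"fingers":-1},{"offset":[0.1,0,0],"rotation":[0,0,0],"fingers":-1},{"offset":[0.1,0,0],"rotation":[0,0,0],"fingers":-1}]' 30
python3 -m jog '[{"offset":[0.1,0,0],"rotation":[0,0,0],"fingers":-1},{"offset":[0.1,0,0],"rotation":[0,0,0],"fingers":-1},{"offset":[0.1,0,0],"rotation":[0,0,0],"fingers":-1},{"offset":[0.08,0,0],"rotation":[0,0,0],"fingers":-1},{"offset":[0,0,0],"rotation":[0,0,0],"fingers":-1}]' 30
python3 - <<'E'
from h import *
o=manip.get_obs(); p=o["position"]; t=1.4516; d=p[:2]-[.55196,.07485]
print(p,"loader",d@[np.cos(t),np.sin(t)],d@[-np.sin(t),np.cos(t)],o["ft_force"])
snap("wrist","w5")
E
```

```text
clock: 11.65
position: [0.5421, -0.0139, 0.0746]
ee_rot: [0.748, 0.664, -0.0, -0.0]
ft_force: [0.8, -3.1, 1.9]
grip_width: -0.0
clock: 12.28
position: [0.5484, 0.0435, 0.0745]
ee_rot: [0.747, 0.665, 0.0, -0.001]
ft_force: [-0.2, 0.3, -0.4]
grip_width: 0.0
[0.54841959 0.04346605 0.07453603] loader -0.031582270060874565 -0.00021671304904991116 [-0.21525533  0.2919907  -0.38242539]
```

View pics/w5.png

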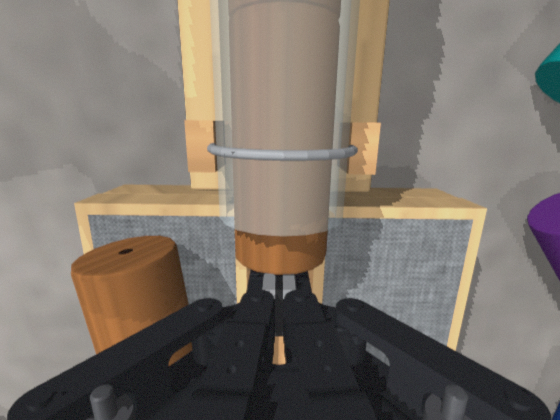

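```bash
python3 -m jog '[{"offset":[-0.2,0,0],"rotation":[0,0,0],"fingers":-1},{"offset":[0,0,-0.35],"rotation":[0,0,0],"fingers":-1},{"offset":[0,0,-0.35],"rotation":[0,0,0],"fingers":1},{"offset":[0,-0.2,-0.3],"rotation":[0,0,0],"fingers":1},{"offset":[0,-0.23,0],"rotation":[0,0,0],"fingers":1},{"offset":[0,0,0],"rotation":[0,0,0],"fingers":1}]' 30
cat > ma.py <<'E'
from h import *
o=manip.get_obs(); p=o["position"]; t=1.4516; X,Y=.55196,.07485
ci=manip.camera_info("wrist"); im=snap("wrist","w6"); print(p,o["ee_rot"])
bb=[d for d in manip.recognise("wrist","round_a_c")]; print([(np.round(d["bbox"]),d["conf"]) for d in bb])
hsv=cv2.cvtColor(im,cv2.COLOR_RGB2HSV)
c0=proj(ci,[.4808,.019,.072]); print(c0)
mk=((hsv[...,1]>150)&((hsv[...,0]<16))).astype(np.uint8)*255
mk=cv2.morphologyEx(mk,cv2.MORPH_OPEN,np.ones((5,5)))
n,lab,st,_=cv2.connectedComponentsWithStats(mk); k=lab[int(c0[1]),int(c0[0])]; print(k,st[k])
# fit silhouette: project sampled cylinder's hull for (lx,ly,ang) and compare masks
def mask(q):
    a=t+q[2]; pts=[]
    C=np.array([X+np.cos(t)*q[0]-np.sin(t)*q[1],Y+np.sin(t)*q[0]+np.cos(t)*q[1],.072])
    ax=np.array([np.cos(a),np.sin(a),0]); nn=np.array([-np.sin(a),np.cos(a),0])
    for s in(-.05,.05):
        for th in np.linspace(0,2*np.pi,40): pts.append(proj(ci,C+s*ax+.022*(np.cos(th)*nn+np.sin(th)*np.array([0,0,1]))))
    m=np.zeros(mk.shape,np.uint8); cv2.fillConvexPoly(m,cv2.convexHull((np.array(pts)*16).astype(np.int32)),1,shift=4); return m
tgt=(lab==k).astype(np.uint8)
from scipy.optimize import minimize
r=minimize(lambda q:(mask(q)!=tgt).sum(),[-.064,.064,.1],method="Nelder-Mead",options=dict(initial_simplex=[[-.064,.064,.1],[-.055,.064,.1],[-.064,.055,.1],[-.064,.064,.2]]))
print(r.x.round(4),r.fun,tgt.sum())
E
python3 ma.py
```

```text
clock: 13.08
position: [0.4797, 0.0195, 0.2251]
ee_rot: [0.748, 0.664, -0.0, 0.001]
ft_force: [0.5, -0.1, -0.7]
grip_width: 0.846
[0.47965823 0.01945652 0.22513575] [ 7.47622878e-01  6.64122782e-01 -4.12260975e-04  8.90573319e-04]
[(array([252., 145., 305., 260.]), 0.62)]
[279.28501216 201.50183162]
2 [ 255  151   41  108 3088]
[-0.0688  0.0677  0.1318] 2168.0 3088
```

View pics/w6.png

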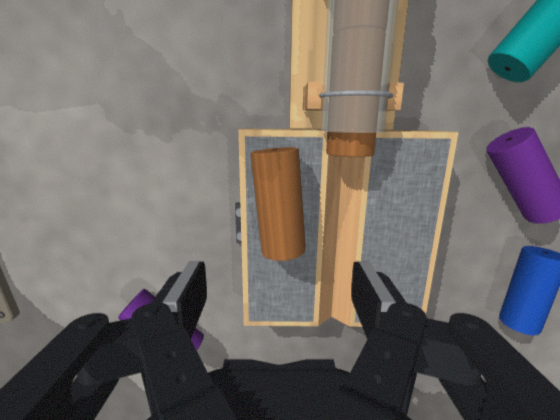

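```bash
sed -i 's/hsv\[...,1\]>150/hsv[...,1]>115/; s/im=snap("wrist","w6")/im=cv2.cvtColor(cv2.imread("pics\/w6.png"),cv2.COLOR_BGR2RGB)/; s/^bb=.*$//' ma.py; python3 ma.py
```

```text
[0.48110344 0.01904483 0.22467353] [ 7.47822446e-01  6.63898690e-01 -1.02083324e-04  3.27653730e-04]
[277.7361497  201.56702181]
2 [ 251  148   54  112 4912]
[-0.0657  0.0635  0.0827] 391.0 4912
```

```bash
python3 -m jog '[{"offset":[-0.01,0,0],"rotation":[0,0,-0.0415],"fingers":1},{"offset":[0,0,0.27],"rotation":[0,0,0],"fingers":1},{"offset":[0,0,0.27],"rotation":[0,0,0],"fingers":1},{"offset":[0,0,0.27],"rotation":[0,0,0],"fingers":1},{"offset":[0,0,0.19],"rotation":[0,0,0],"fingers":1},{"offset":[0,0,0],"rotation":[0,0,0],"fingers":0.3},{"offset":[0,0,0],"rotation":[0,0,0],"fingers":-1},{"offset":[0,0,0],"rotation":[0,0,0],"fingers":-1}]' 30
python3 -m jog '[{"offset":[0,0,0],"rotation":[0,0,0],"fingers":-1},{"offset":[0,0,0],"rotation":[0,0,0],"fingers":-1},{"offset":[0,0,0],"rotation":[0,0,0],"fingers":-1}]' 30
```

```text
clock: 14.18
position: [0.482, 0.0181, 0.0759]
ee_rot: [0.719, 0.695, 0.001, 0.001]
ft_force: [0.4, 1.7, 1.7]
grip_width: 0.503
clock: 14.55
position: [0.482, 0.0181, 0.0759]
ee_rot: [0.719, 0.695, 0.001, 0.001]
ft_force: [-0.2, 1.1, 7.3]
grip_width: 0.5
```

```bash
python3 -m jog '[{"offset":[0,0,0],"rotation":[0,0,0],"fingers":0.4},{"offset":[0,0,0.02],"rotation":[0,0,0],"fingers":0.4},{"offset":[0,0,0],"rotation":[0,0,0],"fingers":-1},{"offset":[0,0,0],"rotation":[0,0,0],"fingers":-1},{"offset":[0,0,0],"rotation":[0,0,0],"fingers":-1},{"offset":[0,0,0],"rotation":[0,0,0],"fingers":-1}]' 30
python3 -m jog '[{"offset":[0,0,-0.1],"rotation":[0,0,0],"fingers":-1},{"offset":[0,0,-0.1],"rotation":[0,0,0],"fingers":-1},{"offset":[0,0,-0.1],"rotation":[0,0,0],"fingers":-1},{"offset":[0,0,-0.1],"rotation":[0,0,0],"fingers":-1},{"offset":[0,0,0],"rotation":[0,0,0.0415],"fingers":-1},{"offset":[0,0,0],"rotation":[0,0,0],"fingers":-1}]' 30
python3 - <<'E'
from h import *
o=manip.get_obs(); p=o["position"]; t=1.4516; d=p[:2]-[.55196,.07485]
m=R.from_quat(o["ee_rot"]).as_matrix()
print(p,"loader",d@[np.cos(t),np.sin(t)],d@[-np.sin(t),np.cos(t)],"ang",np.arctan2(m[1,0],m[0,0])-t,o["ft_force"])
E
```

```text
clock: 15.3
position: [0.4809, 0.0181, 0.0716]
ee_rot: [0.719, 0.695, -0.0, -0.0]
ft_force: [-0.0, 0.3, -0.9]
grip_width: 0.504
clock: 16.05
position: [0.4811, 0.018, 0.1324]
ee_rot: [0.747, 0.664, 0.0, 0.0]
ft_force: [1.1, 0.6, -0.8]
grip_width: 0.504
[0.48111742 0.01797677 0.13237355] loader -0.06489387834042443 0.06357688201915851 ang 0.0014464170201586857 [ 1.0856212   0.57195524 -0.75247476]
```

```bash
python3 -m jog '[{"offset":[-0.167,0.107,0],"rotation":[0,0,0],"fingers":-1},{"offset":[-0.167,0.107,0],"rotation":[0,0,0],"fingers":-1},{"offset":[-0.167,0.107,0],"rotation":[0,0,0],"fingers":-1},{"offset":[-0.167,0.106,0],"rotation":[0,0,0],"fingers":-1},{"offset":[0,0,0.15],"rotation":[0,0,0],"fingers":-1},{"offset":[0,0,0.15],"rotation":[0,0,0],"fingers":-1},{"offset":[0,0,0.1],"rotation":[0,0,0],"fingers":-1},{"offset":[0,0,0],"rotation":[0,0,0],"fingers":-1}]' 30
python3 -m jog '[{"offset":[0,0,0],"rotation":[0,0,0],"fingers":0.4},{"offset":[0,0,0],"rotation":[0,0,0],"fingers":0.4},{"offset":[0,0,0],"rotation":[0,0,0],"fingers":0.4},{"offset":[0,0,0],"rotation":[0,0,0],"fingers":0.4}]' 30
python3 -m jog '[{"offset":[0,0,-0.16],"rotation":[0,0,0],"fingers":0.4},{"offset":[0,0,-0.3],"rotation":[0,0,0],"fingers":0.4},{"offset":[-0.2,0,-0.1],"rotation":[0,0,0],"fingers":-1},{"offset":[-0.3,0,0],"rotation":[0,0,0],"fingers":-1},{"offset":[-0.1,0,0],"rotation":[0,0,0],"fingers":-1}]' 30
python3 - <<'E'
from h import *
o=manip.get_obs(); p=o["position"]; t=1.4516; d=p[:2]-[.55196,.07485]
print(p,"loader",d@[np.cos(t),np.sin(t)],d@[-np.sin(t),np.cos(t)],o["ft_force"])
snap("wrist","w7")
E
```

```text
clock: 17.05
position: [0.5321, -0.0888, 0.0709]
ee_rot: [0.747, 0.665, -0.001, -0.001]
ft_force: [-0.4, 0.5, -0.2]
grip_width: 0.505
clock: 17.55
position: [0.5329, -0.0891, 0.0719]
ee_rot: [0.748, 0.664, 0.0, 0.0]
ft_force: [0.3, -0.2, 0.2]
grip_width: 0.699
clock: 18.18
position: [0.5214, -0.1816, 0.1558]
ee_rot: [0.749, 0.663, -0.0, 0.0]
ft_force: [0.9, 1.1, 0.3]
grip_width: 0.064
[ 0.52144952 -0.18158927  0.15578215] loader -0.2582478389884472 -0.0002002983960033844 [0.90734275 1.05372005 0.2559374 ]
```

View pics/w7.png

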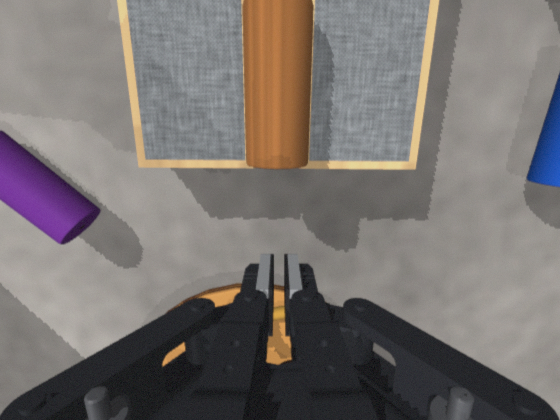

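Round a is seated in the groove (end at about (277,165)) and the closed fingers are in line with it (px 279). I'll repeat the push.

```bash
python3 -m jog '[{"offset":[0,0,0.18],"rotation":[0,0,0],"fingers":-1},{"offset":[0,0,0.18],"rotation":[0,0,0],"fingers":-1},{"offset":[0,0,0.18],"rotation":[0,0,0],"fingers":-1},{"offset":[0,0,0],"rotation":[0,0,0],"fingers":-1},{"offset":[0.1,0,0],"rotation":[0,0,0],"fingers":-1},{"offset":[0.1,0,0],"rotation":[0,0,0],"fingers":-1},{"offset":[0.1,0,0],"rotation":[0,0,0],"fingers":-1},{"offset":[0.1,0,0],"rotation":[0,0,0],"fingers":-1}]' 30
python3 -m jog '[{"offset":[0.1,0,0],"rotation":[0,0,0],"fingers":-1},{"offset":[0.1,0,0],"rotation":[0,0,0],"fingers":-1},{"offset":[0.1,0,0],"rotation":[0,0,0],"fingers":-1},{"offset":[0.1,0,0],"rotation":[0,0,0],"fingers":-1}]' 30
python3 -m jog '[{"offset":[0.08,0,0],"rotation":[0,0,0],"fingers":-1},{"offset":[0.08,0,0],"rotation":[0,0,0],"fingers":-1},{"offset":[0.08,0,0],"rotation":[0,0,0],"fingers":-1},{"offset":[0.08,0,0],"rotation":[0,0,0],"fingers":-1}]' 30
```

```text
clock: 19.23
position: [0.5298, -0.1177, 0.0753]
ee_rot: [0.747, 0.664, 0.0, 0.001]
ft_force: [0.2, -1.8, 0.4]
grip_width: 0.003
clock: 19.73
position: [0.5364, -0.0581, 0.0746]
ee_rot: [0.748, 0.664, -0.0, -0.0]
ft_force: [0.9, -0.9, 0.1]
grip_width: 0.0
clock: 20.23
position: [0.5422, -0.0109, 0.0747]
ee_rot: [0.748, 0.664, 0.0, 0.0]
ft_force: [1.5, -4.8, 0.8]
grip_width: -0.001
```

```bash
python3 -m jog '[{"offset":[0.06,0,0],"rotation":[0,0,0],"fingers":-1},{"offset":[0.06,0,0],"rotation":[0,0,0],"fingers":-1},{"offset":[0.06,0,0],"rotation":[0,0,0],"fingers":-1},{"offset":[0.06,0,0],"rotation":[0,0,0],"fingers":-1},{"offset":[0.06,0,0],"rotation":[0,0,0],"fingers":-1}]' 30
python3 -m jog '[{"offset":[0.02,0,0],"rotation":[0,0,0],"fingers":-1},{"offset":[0.02,0,0],"rotation":[0,0,0],"fingers":-1}]' 30
python3 -m jog '[{"offset":[0.02,0,0],"rotation":[0,0,0],"fingers":-1},{"offset":[0.01,0,0],"rotation":[0,0,0],"fingers":-1}]' 30
```

```text
clock: 20.85
position: [0.5477, 0.0332, 0.0749]
ee_rot: [0.748, 0.664, 0.0, 0.0]
ft_force: [1.3, -5.6, 1.8]
grip_width: -0.001
clock: 21.1
position: [0.5482, 0.0388, 0.0747]
ee_rot: [0.748, 0.664, -0.0, 0.0]
ft_force: [2.7, -4.5, 1.9]
grip_width: 0.001
clock: 21.35
position: [0.5487, 0.0433, 0.0747]
ee_rot: [0.748, 0.664, -0.0, 0.0]
ft_force: [1.7, -4.8, 2.0]
grip_width: -0.001
```

```bash
python3 -m jog '[{"offset":[0.01,0,0],"rotation":[0,0,0],"fingers":-1},{"offset":[0.01,0,0],"rotation":[0,0,0],"fingers":-1}]' 30
python3 -m jog '[{"offset":[0.01,0,0],"rotation":[0,0,0],"fingers":-1},{"offset":[0.007,0,0],"rotation":[0,0,0],"fingers":-1}]' 30
```

```text
clock: 21.6
position: [0.549, 0.0461, 0.0747]
ee_rot: [0.748, 0.664, -0.0, 0.0]
ft_force: [2.5, -4.5, 1.5]
grip_width: -0.001
clock: 21.85
position: [0.5493, 0.0487, 0.0747]
ee_rot: [0.748, 0.664, -0.0, 0.0]
ft_force: [1.9, -3.3, 1.4]
grip_width: -0.0
```

```bash
python3 -m jog '[{"offset":[0.007,0,0],"rotation":[0,0,0],"fingers":-1},{"offset":[0,0,0],"rotation":[0,0,0],"fingers":-1}]' 30
```

```text
clock: 22.1
position: [0.5493, 0.0499, 0.0747]
ee_rot: [0.748, 0.664, -0.0, 0.0]
ft_force: [1.7, -4.1, 3.0]
grip_width: 0.002
```

```bash
python3 -m jog '[{"offset":[0.007,0,0],"rotation":[0,0,0],"fingers":-1},{"offset":[0.007,0,0],"rotation":[0,0,0],"fingers":-1}]' 30
```

```text
clock: 22.35
position: [0.5495, 0.051, 0.0746]
ee_rot: [0.748, 0.664, -0.001, 0.0]
ft_force: [0.8, -10.2, 4.0]
grip_width: 0.002
```

```bash
python3 -m jog '[{"offset":[0.007,0,0],"rotation":[0,0,0],"fingers":-1},{"offset":[0.007,0,0],"rotation":[0,0,0],"fingers":-1}]' 30; python3 -c "
from h import *
snap('wrist','w8')"
```

```text
clock: 22.6
position: [0.5495, 0.051, 0.0745]
ee_rot: [0.748, 0.663, -0.002, 0.001]
ft_force: [0.0, -16.6, 6.3]
grip_width: 0.003
```

View pics/w8.png

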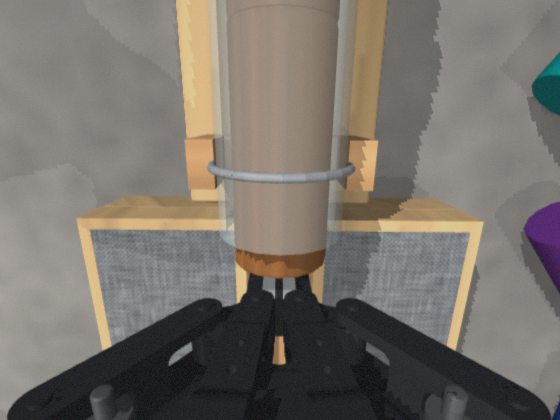

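```bash
python3 -m jog '[{"offset":[0.01,0,0],"rotation":[0,0,0],"fingers":-1},{"offset":[0,0,0],"rotation":[0,0,0],"fingers":-1}]' 30
python3 -m jog '[{"offset":[-0.1,0,0],"rotation":[0,0,0],"fingers":-1},{"offset":[-0.2,0,0],"rotation":[0,0,0],"fingers":-1},{"offset":[0,0,-0.35],"rotation":[0,0,0],"fingers":-1},{"offset":[0,0,-0.35],"rotation":[0,0,0],"fingers":-1},{"offset":[-0.3,-0.3,-0.1],"rotation":[0,0,0],"fingers":-1},{"offset":[0,-0.3,0],"rotation":[0,0,0],"fingers":-1},{"offset":[0,0,0],"rotation":[0,0,0],"fingers":-1}]' 30
python3 - <<'E'
from h import *
snap("top","top1"); a=cv2.imread("pics/top1.png")[100:310,120:420]
ci=manip.camera_info("top");t=1.4516
for x in(-.015,.085,.185,.285):
    u=(proj(ci,[.55196+np.cos(t)*x,.07485+np.sin(t)*x,.083])-[120,100])*8/3; print(x,u.round())
cv2.imwrite("pics/top1c.png",cv2.resize(a,(800,560),interpolation=cv2.INTER_CUBIC))
E
```

```text
clock: 22.9
position: [0.5496, 0.051, 0.0745]
ee_rot: [0.749, 0.663, -0.003, 0.002]
ft_force: [-2.1, -20.0, 7.1]
grip_width: 0.002
clock: 23.78
position: [0.4495, -0.0209, 0.1937]
ee_rot: [0.748, 0.664, -0.001, 0.0]
ft_force: [0.6, 0.2, 0.1]
grip_width: 0.002
-0.015 [348. 268.]
0.085 [262. 257.]
0.185 [177. 246.]
0.285 [ 91. 234.]
```

View pics/top1c.png

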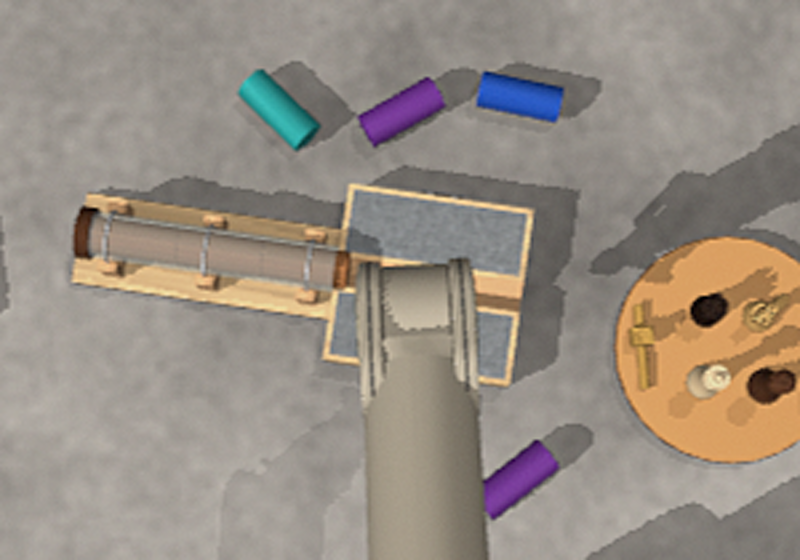

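The row now fills the tube from the dark plug (about (92,235)) to about (350,268). The outer end stands about 15 mm out, and the seams sit where I predicted. The chess pieces look unmoved and the arm is clear.

```bash
python3 -c "
from workcell import manip
print(manip.hand_in())"
```

```text
the job is handed in; nothing more can be done
None
```

Both loose rounds are now in the tube behind the one already there, and the row is pushed up against the closed end. I handed the job in at about 24 s of the 61 s allowed; no verdict was reported.

- **How it was done:** I gripped each round, lifted it into the groove rather than rolling it, and pushed it in with closed fingers. Round_b went first, then round_a.
- **Final push:** the arm stopped moving as the force rose from about 4 N to about 21 N. The pusher's face was then roughly 14 mm short of the mouth, close to the 15 mm expected.
- **Last picture from above:** the row runs unbroken from the plug to about 15 mm outside the mouth. The chess pieces and the blue, purple and turquoise look-alikes seem unmoved.
- **What went wrong on the way:** while lowering round_b, the tool pressed with about 95 N. The wrist limit is 120 N; the 40 N limit covers the arm and gripper body. I think the fingertips met the deck rather than the body, but I did not confirm that. I backed off and released from higher.
- **Disagreement:** the wrist and top cameras placed the loader about 3 mm apart across the groove. This caused no trouble.

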